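# Dispense two packets with the spring pedal

## Task

Get two coverslip packets out of the dispenser: first move the specimen cup that stands in the dispenser's bay onto the middle of the pink pad, then set the blue tray squarely in the bay between its rails, grip tab outward and rear rim close up under the dispenser's lip, and let go of it. Then push the yellow spring pedal under the hood down to its stop and let it come right up again, twice, so that two packets drop into the tray and the other two stay in the magazine. Leave the other cups and the bottles standing where they are.

Things in the scene. Friction and masses are not known exactly. Their poses are not given: they have to be found in the camera images.
- packet_dispenser: fixed white packet dispenser; front looks along its -x (to the robot), y to its left seen from the robot, z up, origin on the worktop. Magazine shaft x -44 to 5, y 8 to 82, top z 127 mm, with an 18 mm high exit slot in front. Housing back to x 60, y -101 to 87 mm. Left of it (+y) magazine and bay, right of it (-y) the pedal lane
- bay (a point): middle of the bay, on the worktop: point (-85, 45, 0) mm of the dispenser, with its axes. Bay: bare worktop between two rails 9 mm high along x, inner faces 120 mm apart, from x -138 mm to the plinth's face at x -30 mm; open to the front. The tray belongs here with its origin on this point and axes along the bay's: its rear rim is then just under the lip
- magazine (a point): middle of the magazine floor: point (-19.5, 45, 45) mm of the dispenser, with its axes. The floor (5 mm thick) is at z 45 mm and ends in a lip at x = -46 mm of the dispenser, below the exit slot; the tray goes in under it from the front, not from above
- hood_edge (a point): middle of the lower front edge of the hood over the pedal lane: point (-25, -60, 92) mm of the dispenser, with its axes. The flat hood (top at z 98 mm) covers the lane from there backwards; cheeks at y -19 to -25 and -95 to -101 mm also begin at x -25 mm. So the pedal is reached only from the front, tool tilted forward about 40 degrees
- pedal (a joint): angle of the yellow pedal: 0 = up at rest (plate 45 degrees to level, rising away from the robot), 0.44 rad = on its stop (20 degrees to level). Hinge along y through (-45, -60, 17) mm of the dispenser, at the plate's near lower edge. A spring returns it: about 5 N at the pad point to start, 9 N at the stop. Each full stroke drives a pusher that drops the lowest packet off the lip into the bay
- pedal_pad (a point): point to press on the pedal's upper face, 42 mm from the hinge axis along the plate, 3 mm above its middle plane; moves with the pedal. Plate 62 mm long from the hinge axis, 56 wide, 6 thick. At rest the point is at (-17, -60, 49), on the stop at (-7, -60, 34) mm of the dispenser. Let it come right up so that the next packet falls into place
- catch_tray: loose blue plastic tray, 90 (x) by 100 (y) mm, 24 high, walls 4 mm, about 120 g; origin at the centre of its underside. Upright grip tab on its -x rim: centre at x = -46 mm, y = 0, 6 mm thick along x, 34 wide along y, top at z 52 mm
- pink_pad: fixed pink pad, 60 (x) by 80 (y) mm, 12 thick; origin at the centre of its underside
- sample_cup_1: red-lidded cup with red label: closed plastic specimen cup, 55 mm diameter, 58 tall, origin at the centre of its underside, z up. One of the three cups, which one varies, stands in the dispenser's bay; the other two stand elsewhere on the worktop and stay there
- sample_cup_2: red-lidded cup with blue label: closed plastic specimen cup, 55 mm diameter, 58 tall, origin at the centre of its underside, z up. One of the three cups, which one varies, stands in the dispenser's bay; the other two stand elsewhere on the worktop and stay there
- sample_cup_3: yellow-lidded cup: closed plastic specimen cup, 55 mm diameter, 58 tall, origin at the centre of its underside, z up. One of the three cups, which one varies, stands in the dispenser's bay; the other two stand elsewhere on the worktop and stay there
- packet_1: white cardboard packet, 35 (x) by 60 (y) by 14 (z) mm, 40 g, origin at the centre of its underside; in the magazine the four packets lie flat on one another, this one lowest (first out)
- packet_2: white cardboard packet, 35 (x) by 60 (y) by 14 (z) mm, 40 g, origin at the centre of its underside; in the magazine the four packets lie flat on one another, this one second (second out)
- packet_3: white cardboard packet, 35 (x) by 60 (y) by 14 (z) mm, 40 g, origin at the centre of its underside; in the magazine the four packets lie flat on one another, this one third (stays in)
- packet_4: white cardboard packet, 35 (x) by 60 (y) by 14 (z) mm, 40 g, origin at the centre of its underside; in the magazine the four packets lie flat on one another, this one on top (stays in)
- dropper_red: bystander: white dropper bottle with red collar, 29 mm diameter, 79 tall, loose; origin under its centre
- reagent_amber: bystander: amber reagent bottle with black cap, 60 mm diameter, 120 tall, loose; origin under its centre
There are look-alikes about, which are no part of the job. What is shaped like the sample_cup_1 but purple is not meant.

How it is judged:
On the way, in this order (a step that is already met when the one before it is completed fails the run):
1. the cup from the bay stands on the pink pad, released (((horizontal distance between sample_cup_1 and pink_pad below 0.025 m and height (world z) of sample_cup_1 between 0.008 and 0.018 m and angle between sample_cup_1's own z axis and vertical below 0.1 rad and linear speed of sample_cup_1 below 0.03 m/s and contact force between the fingers and sample_cup_1 below 0.1 N and distance of each of sample_cup_2, sample_cup_3 from where it was at the start of the episode below 0.03 m) or (horizontal distance between sample_cup_2 and pink_pad below 0.025 m and height (world z) of sample_cup_2 between 0.008 and 0.018 m and angle between sample_cup_2's own z axis and vertical below 0.1 rad and linear speed of sample_cup_2 below 0.03 m/s and contact force between the fingers and sample_cup_2 below 0.1 N and distance of each of sample_cup_1, sample_cup_3 from where it was at the start of the episode below 0.03 m) or (horizontal distance between sample_cup_3 and pink_pad below 0.025 m and height (world z) of sample_cup_3 between 0.008 and 0.018 m and angle between sample_cup_3's own z axis and vertical below 0.1 rad and linear speed of sample_cup_3 below 0.03 m/s and contact force between the fingers and sample_cup_3 below 0.1 N and distance of each of sample_cup_1, sample_cup_2 from where it was at the start of the episode below 0.03 m))), for 0.2 s.
2. the tray stands in the bay, released (x of catch_tray in the frame of bay between -0.02 and 0.02 m and y of catch_tray in the frame of bay between -0.013 and 0.013 m and angle between the x axis of catch_tray and the x axis of bay, either way round below 0.2 rad and angle between catch_tray's own z axis and vertical below 0.05 rad and height (world z) of catch_tray below 0.006 m and contact force between the fingers and catch_tray below 0.1 N and linear speed of catch_tray below 0.03 m/s), for 0.2 s.
3. the pedal is pushed down to its stop with the tray in the bay (value of joint pedal above 0.415 rad and x of catch_tray in the frame of bay between -0.02 and 0.02 m and y of catch_tray in the frame of bay between -0.013 and 0.013 m and angle between the x axis of catch_tray and the x axis of bay, either way round below 0.2 rad and angle between catch_tray's own z axis and vertical below 0.05 rad and height (world z) of catch_tray below 0.006 m), for 0.02 s.
4. the pedal is right up again and the first packet lies in the tray (value of joint pedal below 0.04 rad and x of packet_1 in the frame of catch_tray between -0.042 and 0.042 m and y of packet_1 in the frame of catch_tray between -0.047 and 0.047 m and z of packet_1 in the frame of catch_tray below 0.04 m), for 0.1 s.
5. the pedal is pushed down to its stop a second time (all of step 3), for 0.02 s.
At the end, for the whole second after the job is handed in: Bay cup upright on the pad (25 mm from its middle), other cups and bottles within 30 mm of their starts; tray flat in the bay (20 mm along x, 13 mm along y, 0.2 rad), released; packets 1 and 2 in the tray, 3 and 4 in the magazine; pedal up (under 0.04 rad) (all of step 2 and all of step 4 and ((horizontal distance between sample_cup_1 and pink_pad below 0.025 m and height (world z) of sample_cup_1 between 0.008 and 0.018 m and angle between sample_cup_1's own z axis and vertical below 0.1 rad and linear speed of sample_cup_1 below 0.03 m/s and contact force between the fingers and sample_cup_1 below 0.1 N and distance of each of sample_cup_2, sample_cup_3 from where it was at the start of the episode below 0.03 m) or (horizontal distance between sample_cup_2 and pink_pad below 0.025 m and height (world z) of sample_cup_2 between 0.008 and 0.018 m and angle between sample_cup_2's own z axis and vertical below 0.1 rad and linear speed of sample_cup_2 below 0.03 m/s and contact force between the fingers and sample_cup_2 below 0.1 N and distance of each of sample_cup_1, sample_cup_3 from where it was at the start of the episode below 0.03 m) or (horizontal distance between sample_cup_3 and pink_pad below 0.025 m and height (world z) of sample_cup_3 between 0.008 and 0.018 m and angle between sample_cup_3's own z axis and vertical below 0.1 rad and linear speed of sample_cup_3 below 0.03 m/s and contact force between the fingers and sample_cup_3 below 0.1 N and distance of each of sample_cup_1, sample_cup_2 from where it was at the start of the episode below 0.03 m)) and x of packet_2 in the frame of catch_tray between -0.042 and 0.042 m and y of packet_2 in the frame of catch_tray between -0.047 and 0.047 m and z of packet_2 in the frame of catch_tray below 0.04 m and x of packet_3 in the frame of magazine between -0.008 and 0.008 m and y of packet_3 in the frame of magazine between -0.01 and 0.01 m and x of packet_4 in the frame of magazine between -0.008 and 0.008 m and y of packet_4 in the frame of magazine between -0.01 and 0.01 m and linear speed of each of packet_1, packet_2 below 0.03 m/s and distance of each of dropper_red, reagent_amber from where it was at the start of the episode below 0.03 m and angle between each of dropper_red, reagent_amber's own z axis and vertical below 0.1 rad); the robot touches nothing.
It fails at once if a third packet leaves the magazine (x of packet_3 in the frame of magazine below -0.02 m).
It fails at once if a cup or bottle is tipped over (angle between any of sample_cup_1, sample_cup_2, sample_cup_3, dropper_red, reagent_amber's own z axis and vertical above 0.7 rad).
It fails at once if a cup, a bottle or the tray falls off the worktop (height (world z) of any of sample_cup_1, sample_cup_2, sample_cup_3, dropper_red, reagent_amber, catch_tray below -0.05 m).
It also fails if it takes over 72 s, if anything falls off the work surface, if the arm or the gripper's body presses on something with over 40 N, if the wrist force passes 120 N, or if a joint passes its speed limit or range.

## Robot

A 6-joint arm with a two-finger parallel gripper is mounted at the origin on a cart in front of the work surface, level with it; the furniture and walls round the work are solid. World frame = base frame: x ahead of the robot, y to its left, z up, the work surface at z = 0. Lengths are in m, angles in rad, forces in N, time in s.
With the tool pointing down it reaches from about 0.275 to 0.725 m from the base axis. Payload 5.6 kg.
Tool frame: the origin (TCP) lies between the finger pads; the fingertips stand bot.tip_extent ahead of it and the grasp point (between the pads) lies 11 mm behind it (bot.tip_extent is the distance from the TCP to the fingertips, in m); z points along the fingers, y is the line along which they close (so a half turn about z gives the same grasp; the last joint's range is limited). The gripper opens to 85 mm and grips with 20 to 120 N. Pads are 22 mm wide; open, the fingers measure 114 mm over their backs; the gripper's body (76 mm by 85 mm) begins 54 mm behind the grasp point. The pads swing forward as they close: fully open they stand 13 mm farther back than shut.
Start: joints at [-0.939, 0.255, 0.108, 0, -1.424, -0.285], TCP at [0.187, -0.517, 0.239] pointing down, gripper open.
Joint ranges: [-2.95, 2.95], [-1.21, 1.97], [-1.09, 1.5], [-2.87, 1.71], [-2.94, -0.07], [-3.05, 3.05]. Speed limits (rad/s): [2.57, 2.57, 3.14, 3.14, 3.14, 3.14].

## Interface

Orientations are given as a unit quaternion [w, x, y, z].
In Python, from plant import readout, get_image, ticket, find_in, bot gives the robot as it stands. The module is installed in compiled form; this text tells all that it offers.
- The arm moves only by the tool servo_tool, never from a script. Its argument "moves" is a list of rows, each an object with "offset": the shift along the tool's x, y, z in mm, a list of three; "turn": the turn, a rotation vector about the tool's x, y, z in degrees, a list of three. A call has exactly 10 rows; each row is the pose to reach, as a shift and turn from the pose commanded when the call began, along the tool's axes at that moment; what a row does not reach only later rows make up. A row lasts 1/10 s, in which the tool goes at most 50 mm and 8.59 degrees, less where a joint would pass 70% of its speed; a pose out of reach is approached as far as the arm can. A call with a gripper value outside its range is refused whole. "grip" is the opening, from 0 (shut) to 1 (fully open), set as the call begins (left out, the last holds). The fingers move at their own pace and stop on an object; "grip_force" is the grip in N (left out, the last holds). Time passes only in rows, so rows that repeat a pose let the fingers close, or fill a call up. It gives the time, the measured TCP pose, the force, the opening and the grip force at its end, in the units of the state.
- readout.state(): the state, without advancing time (a new reading comes with each control period).
- get_image(name): name is "side" or "top"; returns a dict with "image" (420x560x3 uint8, blue, green, red), "fx", "fy", "cx", "cy" (pixels), "dist_coeffs" ([k1, k2, p1, p2, k3] as OpenCV has them; the pictures are not rectified), "R" (3x3) and "t" (3): a world point X has camera coordinates R X + t. Camera axes: x right, y down, z forward; pixel columns grow to the right and rows downward; lengths in m; the calibration is good to about 2 mm. A picture is of the moment at which its call begins. There is no depth.
- ticket.finish_job(): hands the job in; it is judged then, once.
Trained networks look in a picture, given as the dict that the camera call returned (one of the last four; its "shot" number tells which), for a name from the list of things; names that differ only in an ending like _2 or _b are one class to them, and where a whole thing is asked for, a point or a joint stands for the part that bears it (a point fixed in the world has none). Each returns a list of dicts, best first, with "conf" (0 to 1); they miss things now and then, are a little off and sometimes report something else, mostly with a low value. They report only what shows in the picture. A call takes as long as a camera call. They do not tell look-alikes from the thing itself.
- find_in(picture, name): "xyz" ([x, y, z] in m, in world coordinates, good to about 4 mm: the middle of the surface that is visible of it).
The state is a dict: "time": time; "joint_pos": joint angles; "qvel": joint speeds; "tau": joint torques, N m; "tcp_pos": TCP position; "ee_rot": TCP orientation; "ft_force": force on the tool from outside, world axes, zero at the start; "moment": the same for the moment, N m; "grip_width": opening from 0.0 (shut) to 1.0 (fully open); "grip_force": force on a finger pad.
Only numpy, scipy, OpenCV 4.12 (cv2) and the standard library are available. Lean on these libraries where they do the work, as an engineer would, in place of code of your own. Each camera call takes 0.05 s, during which the arm holds its last target. There are 200 camera calls.

## Working session

There is one attempt and no reset: what is moved stays moved. The work goes in short steps, Python scripts to look and compute and a tool call to move; the robot and the scene stay as the last step left them, time stands still between calls to the robot, and variables do not carry over. Pictures are saved under pics/ and viewed, at most 10 in all, crops included, and the job is handed in when it is done.

Besides the shell and the picture viewer there is one more tool, called after "Call:" as name([rows], argument=value, ...), one row to a line, values as JSON. servo_tool: Moves the arm, as the interface text tells. Its arguments: {"type":"object","properties":{"moves":{"type":"array"},"grip":{"type":"number"},"grip_force":{"type":"number"}},"required":["moves"]}

```bash
mkdir -p pics; cat > h.py <<'E'
import numpy as np, cv2
from plant import readout, get_image, ticket, find_in, bot
from scipy.spatial.transform import Rotation as Rn
def K(p): return np.array([[p['fx'],0,p['cx']],[0,p['fy'],p['cy']],[0,0,1.]])
def proj(p,X):
    X=np.atleast_2d(np.array(X,float)); r=cv2.Rodrigues(np.array(p['R']))[0]
    return cv2.projectPoints(X,r,np.array(p['t'],float),K(p),np.array(p['dist_coeffs'],float))[0][:,0]
def ray(p,uv,z):
    n=cv2.undistortPoints(np.array([[uv]],float),K(p),np.array(p['dist_coeffs'],float))[0,0]
    R=np.array(p['R']);c=-R.T@np.array(p['t']);d=R.T@np.array([n[0],n[1],1]);return c+d*(z-c[2])/d[2]
def tool():
    s=readout.state();q=s['ee_rot'];return np.array(s['tcp_pos']),Rn.from_quat([q[1],q[2],q[3],q[0]])
E
python3 - <<'E'
from h import *
s=readout.state();print(s);print(bot.tip_extent)
for n in('top','side'):
    p=get_image(n);cv2.imwrite(f'pics/{n}0.png',p['image'])
    R=np.array(p['R']);print(n,'cam',-R.T@np.array(p['t']))
    for k in('packet_dispenser','catch_tray','pink_pad','sample_cup_1','sample_cup_3','dropper_red','reagent_amber','pedal','packet_1'):
        for d in find_in(p,k): print(k,np.round(d['xyz'],3),round(d['conf'],2),proj(p,d['xyz'])[0].round())
E
```

```text
{'time': 0.0, 'joint_pos': array([-9.39383433e-01,  2.55769500e-01,  1.07027086e-01, -4.84274851e-04,
       -1.42390528e+00, -2.84585557e-01]), 'qvel': array([-2.06655474e-05,  1.54071386e-04,  2.14116271e-04,  1.31419935e-03,
       -1.54333406e-04,  9.98738680e-05]), 'tau': array([-3.99780853e-03, -3.86625373e+01,  2.37927675e+01,  5.36518112e+00,
       -6.25089378e-03, -1.15194680e-07]), 'tcp_pos': array([ 0.18684631, -0.51678629,  0.23839138]), 'ee_rot': array([-1.94480344e-04, -1.72510610e-01,  9.85007195e-01,  9.36174978e-04]), 'ft_force': array([ 1.0248112 ,  0.15005901, -0.20818587]), 'moment': array([-0.03764313,  0.00665164,  0.00673048]), 'grip_force': 0.0, 'grip_width': 1.0023091433485363}
0.008
top cam [3.21038028e-01 1.07999757e-03 1.28522664e+00]
packet_dispenser [0.604 0.283 0.097] 0.94 [162. 200.]
catch_tray [0.461 0.032 0.007] 0.67 [260. 257.]
pink_pad [ 0.443 -0.15   0.011] 0.63 [327. 261.]
sample_cup_1 [0.72  0.377 0.057] 0.81 [132. 163.]
sample_cup_1 [0.489 0.338 0.06 ] 0.74 [144. 246.]
sample_cup_1 [ 0.451 -0.29   0.055] 0.6 [382. 256.]
sample_cup_1 [ 0.578 -0
[... 726 characters left out ...]
k_pad [0.592 0.341 0.082] 0.43 [183. 296.]
sample_cup_1 [0.712 0.388 0.054] 0.91 [128. 298.]
sample_cup_1 [0.476 0.347 0.056] 0.89 [228. 329.]
sample_cup_1 [ 0.573 -0.368  0.045] 0.75 [338. 174.]
sample_cup_1 [ 0.448 -0.282  0.045] 0.64 [364. 196.]
sample_cup_1 [0.456 0.032 0.01 ] 0.47 [312. 262.]
sample_cup_3 [0.712 0.388 0.054] 0.91 [128. 298.]
sample_cup_3 [0.476 0.347 0.056] 0.89 [228. 329.]
sample_cup_3 [ 0.573 -0.368  0.045] 0.75 [338. 174.]
sample_cup_3 [ 0.448 -0.282  0.045] 0.64 [364. 196.]
sample_cup_3 [0.456 0.032 0.01 ] 0.47 [312. 262.]
dropper_red [0.432 0.188 0.032] 0.66 [289. 297.]
reagent_amber [ 0.645 -0.32   0.063] 0.87 [311. 170.]
pedal [0.582 0.244 0.032] 0.68 [218. 288.]
```

View pics/top0.png

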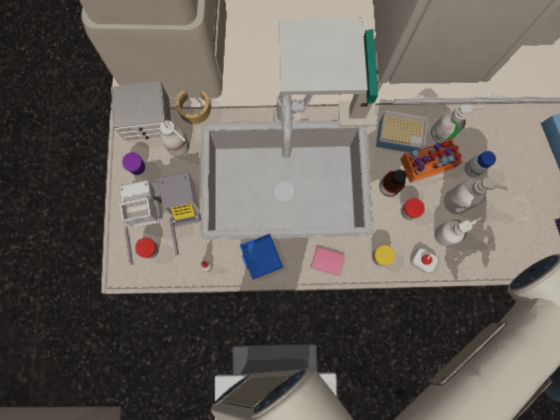

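View pics/side0.png

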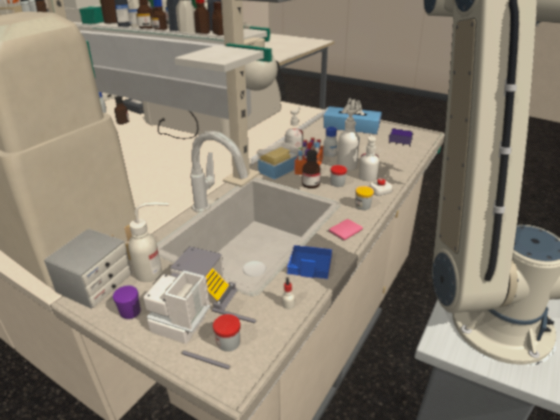

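The cup in the bay is red-lidded, at top (146,247) and side (228,330). These could be mistaken for it:
- the purple-lidded look-alike at (133,163)
- the red-lidded cup at (414,208)
- the yellow-lidded cup at (384,256)
- the red-tipped item at (426,260)

The tray is at (262,257), the pad at (328,261) and the dispenser at about (160,205). I'll check the choice in close crops.

```bash
python3 - <<'E'
from h import *
t=cv2.imread('pics/top0.png');s=cv2.imread('pics/side0.png')
cv2.imwrite('pics/c1.png',cv2.resize(t[165:275,105:215],None,fx=5.4,fy=5.4,interpolation=cv2.INTER_CUBIC))
a=cv2.resize(t[225:285,230:290],(400,400),interpolation=cv2.INTER_CUBIC);b=cv2.resize(s[240:300,280:340],(400,400),interpolation=cv2.INTER_CUBIC)
cv2.imwrite('pics/c2.png',np.hstack([a,b]))
p=get_image('top');q=get_image('side')
for nm,pp in(('top',p),('side',q)):
    hsv=cv2.cvtColor(pp['image'],cv2.COLOR_BGR2HSV)
    for n,lo,hi,roi,z in(('tray',(105,120,40),(125,255,255),(230,285,230,340),.024),('pad',(160,60,120),(178,255,255),(215,280,300,370),.012)):
        m=np.zeros(hsv.shape[:2],np.uint8);y0,y1,x0,x1=roi;m[y0:y1,x0:x1]=cv2.inRange(hsv,lo,hi)[y0:y1,x0:x1]
        c=max(cv2.findContours(m,0,1)[0],key=cv2.contourArea)[:,0]
        W=np.array([ray(pp,u,z)[:2] for u in c],np.float32)*1000
        r=cv2.minAreaRect(W);print(nm,n,np.round(r[0]),np.round(r[1]),round(r[2],1), np.round(cv2.boxPoints(r)).tolist())
E
```

```text
top tray [461.  31.] [99. 91.] 19.7 [[399.0, 58.0], [429.0, -28.0], [523.0, 5.0], [492.0, 91.0]]
top pad [ 445. -151.] [79. 60.] 72.6 [[405.0, -180.0], [462.0, -198.0], [485.0, -122.0], [429.0, -105.0]]
side tray [457.  47.] [ 97. 110.] 19.8 [[392.0, 82.0], [430.0, -22.0], [521.0, 11.0], [484.0, 115.0]]
side pad [ 442. -141.] [81. 61.] 71.9 [[401.0, -170.0], [459.0, -189.0], [484.0, -113.0], [426.0, -94.0]]
```

View pics/c1.png

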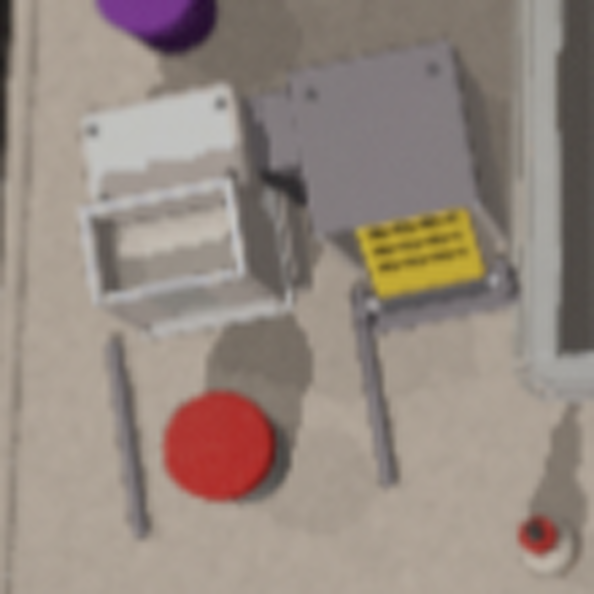

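View pics/c2.png

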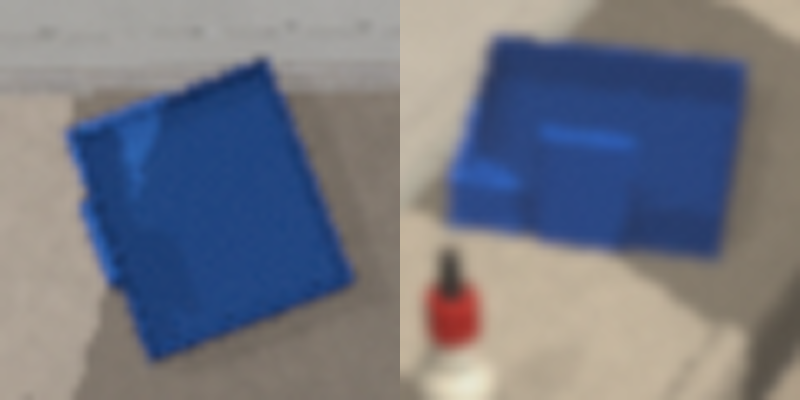

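The crops confirm the choice. The red-lidded cup is between the rails at crop (219,446), which is top (145.5,247). The tray's tab is on its world +y edge, at about top (244.5,261). Next I fit the dispenser pose from the visible corners.

```bash
cat >> h.py <<'E'
def T(pose,X):
    x,y,a=pose;X=np.atleast_2d(np.array(X,float))/1000;R=Rn.from_euler('z',a).as_matrix();return X@R.T+[x,y,0]
def goto(target,Rt):
    p,r=tool();print('offset mm',np.round(1000*r.inv().apply(np.array(target)-p),1),'turn',np.round((r.inv()*Rt).as_rotvec(degrees=True),1))
E
python3 - <<'E'
from h import *
from scipy.optimize import least_squares
p=get_image('top')
F=[((97,303),(-44,82,127)),((243,270),(-44,8,127)),((230,178),(5,8,127)),((82,210),(5,82,127)),((141,535),(-138,108,9)),((389,485),(-138,-18,9)),((450,42),(60,-101,98)),((475,203),(-25,-101,98))]
uv=np.array([((a+.5)/5.4-.5+105,(b+.5)/5.4-.5+165) for (a,b),_ in F]);X=[x for _,x in F]
f=lambda v:(proj(p,T(v,X))-uv).ravel()
o=least_squares(f,[.58,.3,.2],loss='soft_l1',f_scale=.5);print('disp',o.x.round(4),np.degrees(o.x[2]));print(o.fun.reshape(-1,2).round(1))
print('bay',T(o.x,[-85,45,0])*1000,'pad',T(o.x,[-17,-60,49])*1000,'hood',T(o.x,[-25,-60,92])*1000)
for pp,b in((p,(225,270,130,165)),(get_image('side'),(310,352,205,250))):
    hsv=cv2.cvtColor(pp['image'],cv2.COLOR_BGR2HSV);y0,y1,x0,x1=b
    m=(((hsv[...,0]<8)|(hsv[...,0]>172))&(hsv[...,1]>140)).astype(np.uint8)[y0:y1,x0:x1]
    c=max(cv2.findContours(m,0,1)[0],key=cv2.contourArea)[:,0]+[x0,y0]
    W=np.array([ray(pp,u,.058)[:2] for u in c],np.float32)*1000;print('cup',cv2.minEnclosingCircle(W),cv2.fitEllipse(W))
E
```

```text
disp [0.6026 0.3045 0.1844] 10.566953823450733
[[-0.9  0.5]
 [ 0.9  0.7]
 [ 0.3 -0.7]
 [-0.8 -0.8]
 [ 0.1  0.4]
 [-0.5  0.4]
 [ 0.  -1. ]
 [ 0.9 -0.1]]
bay [[510.75340361 333.11586389   0.        ]] pad [[596.85557257 242.3666683   49.        ]] hood [[588.99124231 240.89959312  92.        ]]
cup ((486.6446228027344, 333.06744384765625), 26.88045883178711) ((486.2135925292969, 333.34954833984375), (49.02250671386719, 52.351200103759766), 168.3357696533203)
cup ((483.2593994140625, 341.9954833984375), 29.633779525756836) ((484.0103454589844, 343.0184020996094), (51.50019836425781, 57.259002685546875), 43.57322692871094)
```

```bash
cat >> h.py <<'E'
D=np.array([.6026,.3045,.1844])
def down(a): # tool down, closing line (tool y) at world angle a rad, nearest to present
    p,r=tool();best=None
    for b in(a,a+np.pi):
        y=np.array([np.cos(b),np.sin(b),0]);z=np.array([0,0,-1.]);R=Rn.from_matrix(np.c_[np.cross(y,z),y,z])
        if best is None or (r.inv()*R).magnitude()<(r.inv()*best).magnitude():best=R
    return best
E
python3 - <<'E'
from h import *
goto([.486,.335,.16],down(D[2]+np.pi/2))
E
```

```text
offset mm [-570.9  699.9   79.3] turn [ 0.  -0.   9.3]
```

Call:
servo_tool([
  {"offset": [-32, 39, 4], "turn": [0, 0, 1]},
  {"offset": [-63, 77, 8], "turn": [0, 0, 2]},
  {"offset": [-94, 115, 12], "turn": [0, 0, 3]},
  {"offset": [-125, 154, 17], "turn": [0, 0, 4]},
  {"offset": [-157, 192, 21], "turn": [0, 0, 5]},
  {"offset": [-188, 231, 26], "turn": [0, 0, 6]},
  {"offset": [-220, 269, 30], "turn": [0, 0, 7]},
  {"offset": [-251, 308, 35], "turn": [0, 0, 8]},
  {"offset": [-283, 346, 39], "turn": [0, 0, 9]},
  {"offset": [-314, 385, 44], "turn": [0, 0, 9.3]},
], grip=1)

```text
time: 2.2
tcp_pos: [0.3517, -0.0464, 0.1958]
ee_rot: [0.001, -0.092, 0.996, 0.0]
ft_force: [2.5, -0.4, -0.0]
grip_width: 0.997
grip_force: 0.0
```

```bash
python3 - <<'E'
from h import *
print(tool()[0]);goto([.486,.335,.16],down(D[2]+np.pi/2))
E
```

```text
[ 0.3517376  -0.04644015  0.1957525 ]
offset mm [-201.8  350.4   36.2] turn [-0.   0.1 -0. ]
```

Call:
servo_tool([
  {"offset": [-24, 42, 5], "turn": [0, 0, 0]},
  {"offset": [-48, 84, 9], "turn": [0, 0, 0]},
  {"offset": [-72, 126, 13], "turn": [0, 0, 0]},
  {"offset": [-96, 168, 18], "turn": [0, 0, 0]},
  {"offset": [-120, 210, 22], "turn": [0, 0, 0]},
  {"offset": [-144, 252, 26], "turn": [0, 0, 0]},
  {"offset": [-168, 294, 30], "turn": [0, 0, 0]},
  {"offset": [-190, 330, 34], "turn": [0, 0, 0]},
  {"offset": [-202, 350, 36], "turn": [0, 0, 0]},
  {"offset": [-202, 350, 36], "turn": [0, 0, 0]},
])

```text
time: 3.2
tcp_pos: [0.4861, 0.335, 0.1577]
ee_rot: [-0.001, -0.093, 0.996, -0.0]
ft_force: [0.0, -0.4, -0.3]
grip_width: 0.998
grip_force: 0.0
```

```bash
python3 - <<'E'
from h import *
P,r=tool();print(P);goto([.486,.335,.03],down(D[2]+np.pi/2))
ims=[]
for n in('top','side'):
    p=get_image(n);im=cv2.resize(p['image'],None,fx=5,fy=5,interpolation=cv2.INTER_CUBIC)
    # fingertip points: open 85mm, pads back 13mm
    X=[P+r.apply([0,s*.0425,.008-.013]) for s in(1,-1)]+[T(D,x)[0] for x in([-138,105,9],[-138,-15,9],[-85,45,0],[-44,82,127],[-44,8,127],[-25,-25,98],[-25,-95,98])]
    q=proj(p,X)
    for u in q: cv2.circle(im,tuple(int(v) for v in (u+.5)*5-.5),4,(0,255,0),1)
    c=((q[:4].mean(0))*5).astype(int);c=[max(200,c[0]),max(260,c[1])];ims.append(im[c[1]-300:c[1]+300,c[0]-200:c[0]+200])
cv2.imwrite('pics/a1.png',np.hstack(ims))
E
```

```text
[0.48606284 0.33499925 0.15767549]
offset mm [-1.000e-01  1.000e-01  1.277e+02] turn [-0.  -0.1  0.1]
```

View pics/a1.png

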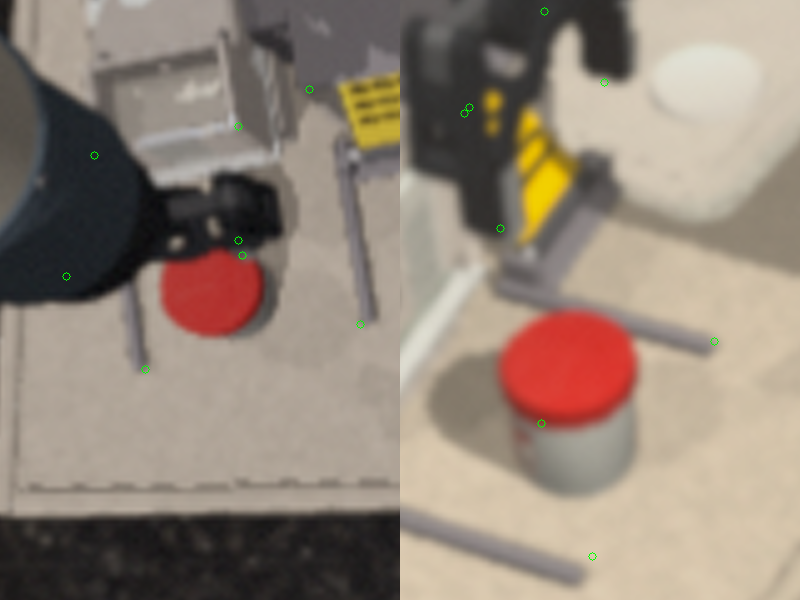

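Call:
servo_tool([
  {"offset": [0, 0, 15], "turn": [0, 0, 0]},
  {"offset": [0, 0, 35], "turn": [0, 0, 0]},
  {"offset": [0, 0, 55], "turn": [0, 0, 0]},
  {"offset": [0, 0, 70], "turn": [0, 0, 0]},
  {"offset": [0, 0, 75], "turn": [0, 0, 0]},
  {"offset": [0, 0, 75], "turn": [0, 0, 0]},
  {"offset": [0, 0, 75], "turn": [0, 0, 0]},
  {"offset": [0, 0, 75], "turn": [0, 0, 0]},
  {"offset": [0, 0, 75], "turn": [0, 0, 0]},
  {"offset": [0, 0, 75], "turn": [0, 0, 0]},
])

```text
time: 4.3
tcp_pos: [0.4859, 0.3328, 0.0848]
ee_rot: [0.0, -0.092, 0.996, 0.0]
ft_force: [-0.2, -0.6, 1.5]
grip_width: 0.998
grip_force: 0.0
```

```bash
python3 - <<'E'
from h import *
P,r=tool();print(P)
ims=[]
for n in('top','side'):
    p=get_image(n);im=cv2.resize(p['image'],None,fx=6,fy=6,interpolation=cv2.INTER_CUBIC)
    for s in(1,-1):
        X=[P+r.apply([a,s*b,.008-.013]) for a,b in((-.011,.0425),(.011,.0425),(.011,.057),(-.011,.057))]
        cv2.polylines(im,[np.int32((proj(p,X)+.5)*6)],True,(0,255,0) if s>0 else (255,255,0),1)
    c=(proj(p,P)[0]*6).astype(int);ims.append(im[c[1]-250:c[1]+250,c[0]-200:c[0]+200])
cv2.imwrite('pics/a2.png',np.hstack(ims))
E
```

```text
[0.4859208  0.33277822 0.08477708]
```

View pics/a2.png

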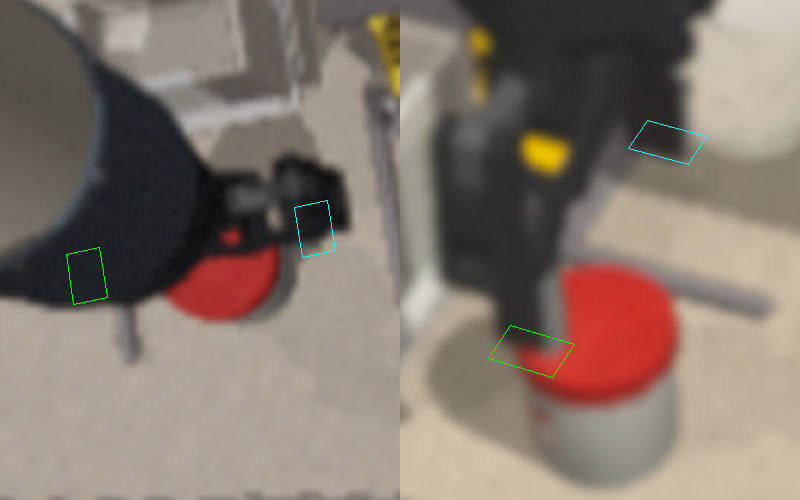

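The side view puts the cup slightly nearer the robot and further left than the top view does. The fingers span it in both, so I'll use a compromise of (0.480, 0.338). The fingers will centre it along their closing line.

Call:
servo_tool([
  {"offset": [5, 6, 0], "turn": [0, 0, 0]},
  {"offset": [5, 6, 10], "turn": [0, 0, 0]},
  {"offset": [5, 6, 25], "turn": [0, 0, 0]},
  {"offset": [5, 6, 40], "turn": [0, 0, 0]},
  {"offset": [5, 6, 50], "turn": [0, 0, 0]},
  {"offset": [5, 6, 54], "turn": [0, 0, 0]},
  {"offset": [5, 6, 54], "turn": [0, 0, 0]},
  {"offset": [5, 6, 54], "turn": [0, 0, 0]},
  {"offset": [5, 6, 54], "turn": [0, 0, 0]},
  {"offset": [5, 6, 54], "turn": [0, 0, 0]},
])

```text
time: 5.4
tcp_pos: [0.48, 0.3379, 0.0309]
ee_rot: [0.0, -0.092, 0.996, 0.0]
ft_force: [-0.2, -1.4, -0.3]
grip_width: 0.999
grip_force: 0.0
```

Call:
servo_tool([
  {"offset": [0, 0, 0], "turn": [0, 0, 0]},
  {"offset": [0, 0, 0], "turn": [0, 0, 0]},
  {"offset": [0, 0, 0], "turn": [0, 0, 0]},
  {"offset": [0, 0, 0], "turn": [0, 0, 0]},
  {"offset": [0, 0, 0], "turn": [0, 0, 0]},
  {"offset": [0, 0, 0], "turn": [0, 0, 0]},
  {"offset": [0, 0, 0], "turn": [0, 0, 0]},
  {"offset": [0, 0, 0], "turn": [0, 0, 0]},
  {"offset": [0, 0, -5], "turn": [0, 0, 0]},
  {"offset": [0, 0, -15], "turn": [0, 0, 0]},
], grip=0, grip_force=30)

```text
time: 6.4
tcp_pos: [0.4788, 0.3368, 0.0444]
ee_rot: [-0.001, -0.092, 0.996, -0.001]
ft_force: [0.2, 0.1, -1.0]
grip_width: 0.633
grip_force: 31.7
```

Call:
servo_tool([
  {"offset": [0, 0, -30], "turn": [0, 0, 0]},
  {"offset": [0, 0, -70], "turn": [0, 0, 0]},
  {"offset": [8, -30, -95], "turn": [0, 0, 0]},
  {"offset": [19, -74, -95], "turn": [0, 0, 0]},
  {"offset": [31, -118, -95], "turn": [0, 0, 0]},
  {"offset": [43, -162, -95], "turn": [0, 0, 0]},
  {"offset": [54, -206, -95], "turn": [0, 0, 0]},
  {"offset": [66, -250, -95], "turn": [0, 0, 0]},
  {"offset": [77, -294, -95], "turn": [0, 0, 0]},
  {"offset": [89, -338, -95], "turn": [0, 0, 0]},
])

```text
time: 7.4
tcp_pos: [0.4537, -0.0126, 0.1409]
ee_rot: [0.0, -0.092, 0.996, 0.0]
ft_force: [1.7, 0.2, -1.4]
grip_width: 0.628
grip_force: 31.8
```

```bash
python3 - <<'E'
from h import *
goto([.443,-.148,.14],down(D[2]+np.pi/2));print(readout.state()['joint_pos'])
E
```

```text
offset mm [  35.4 -131.1    0.9] turn [0. 0. 0.]
[ 3.19186483e-01  1.22496475e-01 -3.15488132e-01 -9.25491476e-05
 -1.13218030e+00 -1.70504195e+00]
```

Call:
servo_tool([
  {"offset": [11, -42, 0], "turn": [0, 0, 0]},
  {"offset": [23, -84, 0], "turn": [0, 0, 0]},
  {"offset": [34, -125, 0], "turn": [0, 0, 0]},
  {"offset": [35, -131, 0], "turn": [0, 0, 0]},
  {"offset": [35, -131, 20], "turn": [0, 0, 0]},
  {"offset": [35, -131, 45], "turn": [0, 0, 0]},
  {"offset": [35, -131, 60], "turn": [0, 0, 0]},
  {"offset": [35, -131, 72], "turn": [0, 0, 0]},
  {"offset": [35, -131, 80], "turn": [0, 0, 0]},
  {"offset": [35, -131, 80], "turn": [0, 0, 0]},
])

```text
time: 8.4
tcp_pos: [0.4432, -0.1459, 0.0596]
ee_rot: [-0.001, -0.092, 0.996, 0.0]
ft_force: [-0.0, 0.1, -1.3]
grip_width: 0.631
grip_force: 31.9
```

```bash
python3 - <<'E'
from h import *
P,r=tool();print(P);ims=[]
for n in('top','side'):
    p=get_image(n);im=cv2.resize(p['image'],None,fx=5,fy=5,interpolation=cv2.INTER_CUBIC)
    c=(proj(p,P)[0]*5).astype(int);ims.append(im[c[1]-200:c[1]+300,c[0]-200:c[0]+200])
    for k in('sample_cup_1','pink_pad'):
        for d in find_in(p,k): 
            if abs(d['xyz'][1]+.15)<.08: print(n,k,np.round(d['xyz'],3),d['conf'])
cv2.imwrite('pics/a3.png',np.hstack(ims))
E
```

```text
[ 0.44319672 -0.14587482  0.05959519]
side sample_cup_1 [ 0.441 -0.13   0.061] 0.81
side pink_pad [ 0.438 -0.134  0.014] 0.82
side pink_pad [ 0.444 -0.129  0.063] 0.53
```

View pics/a3.png

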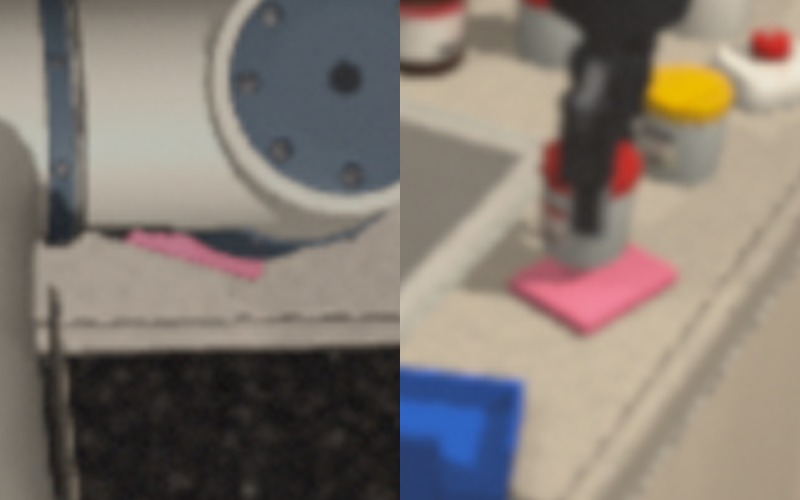

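The side view shows the cup above the pad, within about 6 mm of its middle (pad middle at crop (594,285)). I'll shift 5 mm towards the robot, lower and release.

Call:
servo_tool([
  {"offset": [5, 2, 5], "turn": [0, 0, 0]},
  {"offset": [5, 2, 10], "turn": [0, 0, 0]},
  {"offset": [5, 2, 14], "turn": [0, 0, 0]},
  {"offset": [5, 2, 16], "turn": [0, 0, 0]},
  {"offset": [5, 2, 16], "turn": [0, 0, 0]},
  {"offset": [5, 2, 16], "turn": [0, 0, 0]},
  {"offset": [5, 2, 16], "turn": [0, 0, 0]},
  {"offset": [5, 2, 16], "turn": [0, 0, 0]},
  {"offset": [5, 2, 16], "turn": [0, 0, 0]},
  {"offset": [5, 2, 16], "turn": [0, 0, 0]},
])

```text
time: 9.7
tcp_pos: [0.4387, -0.1451, 0.0444]
ee_rot: [0.0, -0.092, 0.996, -0.0]
ft_force: [-0.2, 0.6, -1.1]
grip_width: 0.629
grip_force: 31.9
```

Call:
servo_tool([
  {"offset": [0, 0, 0], "turn": [0, 0, 0]},
  {"offset": [0, 0, 0], "turn": [0, 0, 0]},
  {"offset": [0, 0, 0], "turn": [0, 0, 0]},
  {"offset": [0, 0, 0], "turn": [0, 0, 0]},
  {"offset": [0, 0, 0], "turn": [0, 0, 0]},
  {"offset": [0, 0, 0], "turn": [0, 0, 0]},
  {"offset": [0, 0, -20], "turn": [0, 0, 0]},
  {"offset": [0, 0, -50], "turn": [0, 0, 0]},
  {"offset": [0, 0, -90], "turn": [0, 0, 0]},
  {"offset": [0, 0, -120], "turn": [0, 0, 0]},
], grip=1)

```text
time: 10.7
tcp_pos: [0.439, -0.1453, 0.1666]
ee_rot: [0.001, -0.092, 0.996, -0.0]
ft_force: [0.2, -0.4, -0.8]
grip_width: 1.002
grip_force: 0.0
```

```bash
python3 - <<'E'
from h import *
goto([.443,.078,.15],down(np.radians(109.7)))
p=get_image('side')
for d in find_in(p,'sample_cup_1'):print(np.round(d['xyz'],3),d['conf'])
E
```

```text
offset mm [-45.  218.8  16.5] turn [-0.1  0.1 -9.1]
[ 0.439 -0.128  0.06 ] 0.79
[0.714 0.388 0.052] 0.74
[ 0.578 -0.367  0.04 ] 0.64
[ 0.446 -0.284  0.044] 0.55
```

Call:
servo_tool([
  {"offset": [-9, 44, 3], "turn": [0, 0, -2]},
  {"offset": [-18, 88, 6], "turn": [0, 0, -4]},
  {"offset": [-27, 131, 10], "turn": [0, 0, -6]},
  {"offset": [-36, 175, 13], "turn": [0, 0, -8]},
  {"offset": [-45, 219, 16], "turn": [0, 0, -9.1]},
  {"offset": [-45, 219, 40], "turn": [0, 0, -9.1]},
  {"offset": [-45, 219, 60], "turn": [0, 0, -9.1]},
  {"offset": [-45, 219, 70], "turn": [0, 0, -9.1]},
  {"offset": [-45, 219, 76], "turn": [0, 0, -9.1]},
  {"offset": [-45, 219, 76], "turn": [0, 0, -9.1]},
], grip=0.5)

```text
time: 11.8
tcp_pos: [0.4424, 0.0779, 0.0879]
ee_rot: [-0.001, -0.171, 0.985, -0.0]
ft_force: [-0.1, 0.8, 0.1]
grip_width: 0.498
grip_force: 0.0
```

```bash
python3 - <<'E'
from h import *
P,r=tool();print(P,readout.state()['grip_width']);ims=[]
for n in('top','side'):
    p=get_image(n);im=cv2.resize(p['image'],None,fx=6,fy=6,interpolation=cv2.INTER_CUBIC)
    c=(proj(p,P)[0]*6).astype(int);ims.append(im[c[1]-250:c[1]+250,c[0]-200:c[0]+200])
cv2.imwrite('pics/a4.png',np.hstack(ims))
E
```

```text
[0.44243523 0.0779345  0.08787475] 0.4980475368578109
```

View pics/a4.png

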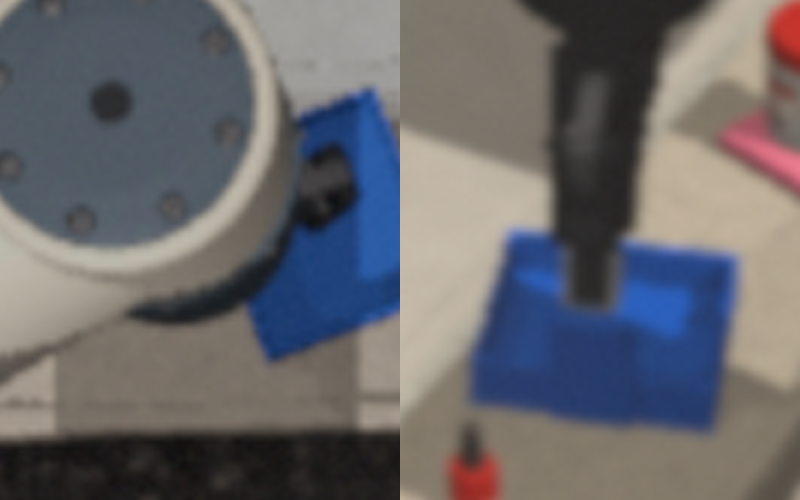

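The fingers straddle the tab: near finger at side crop (593,305), tab centred at about x=597. I'll descend and grip.

Call:
servo_tool([
  {"offset": [0, 0, 12], "turn": [0, 0, 0]},
  {"offset": [0, 0, 25], "turn": [0, 0, 0]},
  {"offset": [0, 0, 38], "turn": [0, 0, 0]},
  {"offset": [0, 0, 46], "turn": [0, 0, 0]},
  {"offset": [0, 0, 50], "turn": [0, 0, 0]},
  {"offset": [0, 0, 50], "turn": [0, 0, 0]},
  {"offset": [0, 0, 50], "turn": [0, 0, 0]},
  {"offset": [0, 0, 50], "turn": [0, 0, 0]},
  {"offset": [0, 0, 50], "turn": [0, 0, 0]},
  {"offset": [0, 0, 50], "turn": [0, 0, 0]},
])

```text
time: 12.9
tcp_pos: [0.4428, 0.0785, 0.0385]
ee_rot: [0.0, -0.171, 0.985, 0.0]
ft_force: [0.2, 1.1, 0.2]
grip_width: 0.5
grip_force: 0.0
```

Call:
servo_tool([
  {"offset": [0, 0, 0], "turn": [0, 0, 0]},
  {"offset": [0, 0, 0], "turn": [0, 0, 0]},
  {"offset": [0, 0, 0], "turn": [0, 0, 0]},
  {"offset": [0, 0, 0], "turn": [0, 0, 0]},
  {"offset": [0, 0, 0], "turn": [0, 0, 0]},
  {"offset": [0, 0, 0], "turn": [0, 0, 0]},
  {"offset": [0, 0, 0], "turn": [0, 0, 0]},
  {"offset": [0, 0, 0], "turn": [0, 0, 0]},
  {"offset": [0, 0, 0], "turn": [0, 0, 0]},
  {"offset": [0, 0, 0], "turn": [0, 0, 0]},
], grip=0, grip_force=60)

```text
time: 13.9
tcp_pos: [0.4428, 0.0784, 0.0385]
ee_rot: [0.0, -0.171, 0.985, 0.0]
ft_force: [-1.1, 0.0, 5.0]
grip_width: 0.055
grip_force: 61.0
```

Call:
servo_tool([
  {"offset": [0, 0, -20], "turn": [0, 0, 0]},
  {"offset": [0, 0, -50], "turn": [0, 0, 0]},
  {"offset": [0, 0, -80], "turn": [0, 0, 0]},
  {"offset": [0, 0, -105], "turn": [0, 0, -7]},
  {"offset": [0, 0, -115], "turn": [0, 0, -15]},
  {"offset": [0, 0, -115], "turn": [0, 0, -23]},
  {"offset": [0, 0, -115], "turn": [0, 0, -31]},
  {"offset": [0, 0, -115], "turn": [0, 0, -39]},
  {"offset": [0, 0, -115], "turn": [0, 0, -47]},
  {"offset": [0, 0, -115], "turn": [0, 0, -55]},
])

```text
time: 14.9
tcp_pos: [0.442, 0.0783, 0.1524]
ee_rot: [-0.001, -0.609, 0.793, 0.001]
ft_force: [0.2, 0.5, -1.1]
grip_width: 0.058
grip_force: 60.0
```

```bash
python3 - <<'E'
from h import *
D2=D+[-.003,.004,0]
t=T(D2,[-131-50,45,0])[0];print(t);goto([t[0],t[1],.15],down(D[2]+np.pi));print(readout.state()['joint_pos'])
E
```

```text
[0.41341754 0.31954952 0.        ]
offset mm [-225.6   90.1    2.4] turn [  0.1  -0.  -25.6]
[ 5.25861989e-01  1.04896904e-01 -3.04275108e-01 -9.14747503e-04
 -1.16330264e+00 -7.87687929e-01]
```

Call:
servo_tool([
  {"offset": [-40, 16, 0], "turn": [0, 0, -5]},
  {"offset": [-80, 32, 0], "turn": [0, 0, -10]},
  {"offset": [-120, 48, 0], "turn": [0, 0, -15]},
  {"offset": [-160, 64, 0], "turn": [0, 0, -20]},
  {"offset": [-200, 80, 0], "turn": [0, 0, -25.6]},
  {"offset": [-226, 90, 2], "turn": [0, 0, -25.6]},
  {"offset": [-226, 90, 30], "turn": [0, 0, -25.6]},
  {"offset": [-226, 90, 60], "turn": [0, 0, -25.6]},
  {"offset": [-226, 90, 85], "turn": [0, 0, -25.6]},
  {"offset": [-226, 90, 90], "turn": [0, 0, -25.6]},
])

```text
time: 15.9
tcp_pos: [0.4134, 0.3181, 0.0595]
ee_rot: [0.004, 0.767, -0.641, -0.0]
ft_force: [-0.0, -0.6, -1.4]
grip_width: 0.055
grip_force: 60.0
```

```bash
python3 - <<'E'
from h import *
P,r=tool();print(P);ims=[]
B=[[-138,105,9],[-60,105,9],[-138,-15,9],[-60,-15,9]]
# tray corners from tcp: z bottom = TCP-.0385
a=r.as_matrix()[:,1];xt=-a if a[0]<0 else a;yt=np.array([-xt[1],xt[0],0]);c=P+.046*xt
for n in('top','side'):
    p=get_image(n);im=cv2.resize(p['image'],None,fx=4,fy=4,interpolation=cv2.INTER_CUBIC)
    def pl(X,col):cv2.polylines(im,[np.int32((proj(p,X)+.5)*4)],False,col,1)
    Q=T(D,B);pl(Q[:2],(0,255,0));pl(Q[2:],(0,255,0))
    z=P[2]-.0385+.024
    X=[np.r_[(c+sx*.045*xt+sy*.05*yt)[:2],z] for sx,sy in((-1,-1),(-1,1),(1,1),(1,-1),(-1,-1))];pl(X,(0,255,255))
    k=(proj(p,c)[0]*4).astype(int)
    ims.append(im[max(k[1]-250,0):max(k[1]-250,0)+500,max(k[0]-200,0):max(k[0]-200,0)+400])
cv2.imwrite('pics/a5.png',np.hstack(ims))
E
```

```text
[0.41342602 0.31806407 0.0594511 ]
```

View pics/a5.png

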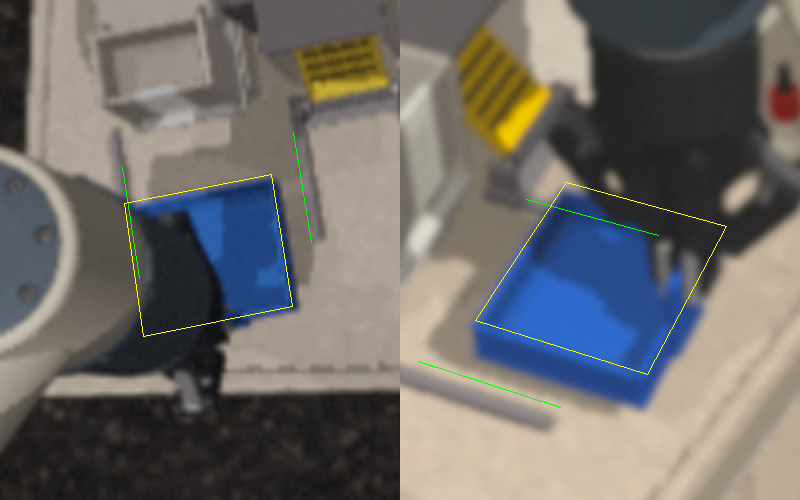

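Top view: the tray is held level and square, centred between the rails to within about 3 mm, with its rear rim clear of the lip.

```bash
python3 - <<'E'
from h import *
t=T(D+[0,.0045,0],[-131,45,0])[0];print(t);goto([t[0],t[1],.0425],down(D[2]+.02+np.pi))
E
```

```text
[0.46556986 0.32921736 0.        ]
offset mm [ -0.6 -51.3  19.8] turn [ 0.1 -0.1 -1.4]
```

Call:
servo_tool([
  {"offset": [0, 0, 8], "turn": [0, 0, -1.4]},
  {"offset": [0, 0, 16], "turn": [0, 0, -1.4]},
  {"offset": [-1, -5, 18], "turn": [0, 0, -1.4]},
  {"offset": [-1, -15, 18], "turn": [0, 0, -1.4]},
  {"offset": [-1, -25, 18], "turn": [0, 0, -1.4]},
  {"offset": [-1, -35, 18], "turn": [0, 0, -1.4]},
  {"offset": [-1, -43, 18], "turn": [0, 0, -1.4]},
  {"offset": [-1, -49, 18], "turn": [0, 0, -1.4]},
  {"offset": [-1, -51, 18], "turn": [0, 0, -1.4]},
  {"offset": [-1, -51, 18], "turn": [0, 0, -1.4]},
])

```text
time: 17.0
tcp_pos: [0.4658, 0.3301, 0.0452]
ee_rot: [0.0, 0.775, -0.632, -0.0]
ft_force: [-0.2, -0.0, -1.4]
grip_width: 0.052
grip_force: 60.0
```

```bash
python3 - <<'E'
from h import *
t=T(D+[0,.0045,0],[-131,45,0])[0];goto([t[0],t[1],.0385],down(D[2]+.02+np.pi));print(tool()[0],readout.state()['ft_force'])
E
```

```text
offset mm [0.9 0.4 6.7] turn [ 0.  -0.  -0.1]
[0.46577083 0.33014023 0.04515713] [-0.17223639 -0.02457818 -1.43091679]
```

Call:
servo_tool([
  {"offset": [0, 0, 2], "turn": [0, 0, 0]},
  {"offset": [0, 0, 4], "turn": [0, 0, 0]},
  {"offset": [0, 0, 5], "turn": [0, 0, 0]},
  {"offset": [0, 0, 6], "turn": [0, 0, 0]},
  {"offset": [0, 0, 6], "turn": [0, 0, 0]},
  {"offset": [0, 0, 6], "turn": [0, 0, 0]},
  {"offset": [0, 0, 6], "turn": [0, 0, 0]},
  {"offset": [0, 0, 6], "turn": [0, 0, 0]},
  {"offset": [0, 0, 6], "turn": [0, 0, 0]},
  {"offset": [0, 0, 6], "turn": [0, 0, 0]},
])

```text
time: 18.0
tcp_pos: [0.4656, 0.3302, 0.0393]
ee_rot: [-0.0, 0.775, -0.632, -0.0]
ft_force: [0.0, -0.3, -1.4]
grip_width: 0.052
grip_force: 60.0
```

Call:
servo_tool([
  {"offset": [0, 0, 0], "turn": [0, 0, 0]},
  {"offset": [0, 0, 0], "turn": [0, 0, 0]},
  {"offset": [0, 0, 0], "turn": [0, 0, 0]},
  {"offset": [0, 0, 0], "turn": [0, 0, 0]},
  {"offset": [0, 0, -5], "turn": [0, 0, 0]},
  {"offset": [0, 0, -15], "turn": [0, 0, 0]},
  {"offset": [0, 0, -40], "turn": [0, 0, 0]},
  {"offset": [0, 0, -80], "turn": [0, 0, 0]},
  {"offset": [0, 0, -120], "turn": [0, 0, 0]},
  {"offset": [0, 0, -150], "turn": [0, 0, 0]},
], grip=0.4)

```text
time: 19.0
tcp_pos: [0.4663, 0.3305, 0.1934]
ee_rot: [-0.002, 0.775, -0.631, 0.0]
ft_force: [0.3, 0.1, 0.1]
grip_width: 0.397
grip_force: 0.0
```

```bash
cat >> h.py <<'E'
DP=D+[0,.0045,0]
def ped(back,tx=-17,tz=49):  # TCP so that fingertip lies `back` mm behind (tx,-60,tz)
    a=np.radians(40);Rd=Rn.from_euler('z',DP[2]).as_matrix();z=np.array([np.sin(a),0,-np.cos(a)]);y=np.array([0,-1.,0])
    R=Rd@np.c_[np.cross(y,z),y,z]
    return T(DP,np.array([tx,-60,tz])-(back+8)*z)[0],Rn.from_matrix(R)
E
python3 - <<'E'
from h import *
P,r=tool();t,R=ped(130);print(t);goto(t,R);print(readout.state()['joint_pos'])
m=Rn.from_euler('z',DP[2])
# two-stage: yaw first at height
goto([P[0]-.02,P[1]-.07,.2],down(DP[2]-np.pi/2))
p=get_image('side')
for d in find_in(p,'catch_tray'):print(np.round(d['xyz'],3),d['conf'])
E
```

```text
[0.50968878 0.23063555 0.15471413]
offset mm [106.7 -22.2  38.5] turn [ 30.7  31.4 -85. ]
[ 8.90785064e-01  3.11712875e-01  6.85851012e-02  9.69642407e-04
 -1.32361835e+00 -6.87117177e-01]
offset mm [64.5 33.7 -6.9] turn [ -0.3  -0.1 -88.9]
[0.512 0.344 0.002] 0.7
[0.584 0.344 0.081] 0.38
```

Call:
servo_tool([
  {"offset": [10, -2, 0], "turn": [2.6, 2.6, -7.1]},
  {"offset": [20, -4, 0], "turn": [5.1, 5.2, -14.2]},
  {"offset": [30, -6, 0], "turn": [7.7, 7.8, -21.2]},
  {"offset": [40, -8, 0], "turn": [10.2, 10.5, -28.3]},
  {"offset": [50, -10, 0], "turn": [12.8, 13.1, -35.4]},
  {"offset": [60, -12, 0], "turn": [15.4, 15.7, -42.5]},
  {"offset": [70, -14, 0], "turn": [17.9, 18.3, -49.6]},
  {"offset": [80, -16, 0], "turn": [20.5, 20.9, -56.7]},
  {"offset": [90, -18, 0], "turn": [23, 23.5, -63.8]},
  {"offset": [100, -20, 0], "turn": [25.6, 26.2, -70.8]},
], grip=0)

```text
time: 20.1
tcp_pos: [0.505, 0.2368, 0.1898]
ee_rot: [-0.027, 0.954, -0.04, 0.294]
ft_force: [1.6, -1.3, 0.7]
grip_width: 0.0
grip_force: 0.0
```

```bash
python3 - <<'E'
from h import *
t,R=ped(130);goto(t,R)
t,R=ped(30);goto(t,R);s=readout.state();print(s['joint_pos'],s['tcp_pos'])
E
```

```text
offset mm [-15.2   8.4  31.4] turn [  5.    5.3 -13.8]
offset mm [ -7.1  -1.4 130.6] turn [  5.    5.3 -13.8]
[ 0.89923026 -0.012796   -0.76563965  0.88483405 -0.58023922 -0.11298291] [0.50498392 0.23675071 0.18980004]
```

Call:
servo_tool([
  {"offset": [-4, 2, 5], "turn": [2, 2.1, -5]},
  {"offset": [-8, 4, 10], "turn": [4, 4.2, -10]},
  {"offset": [-12, 6, 20], "turn": [5, 5.3, -13.8]},
  {"offset": [-15, 8, 31], "turn": [5, 5.3, -13.8]},
  {"offset": [-15, 8, 31], "turn": [5, 5.3, -13.8]},
  {"offset": [-15, 8, 31], "turn": [5, 5.3, -13.8]},
  {"offset": [-15, 8, 31], "turn": [5, 5.3, -13.8]},
  {"offset": [-15, 8, 31], "turn": [5, 5.3, -13.8]},
  {"offset": [-15, 8, 31], "turn": [5, 5.3, -13.8]},
  {"offset": [-15, 8, 31], "turn": [5, 5.3, -13.8]},
])

```text
time: 21.1
tcp_pos: [0.5089, 0.2326, 0.16]
ee_rot: [-0.029, 0.937, 0.083, 0.337]
ft_force: [0.2, 0.0, 1.2]
grip_width: 0.003
grip_force: 0.0
```

```bash
python3 - <<'E'
from h import *
for b in(30,0): t,R=ped(b);goto(t,R)
s=readout.state();print(s['joint_pos'],s['tcp_pos'])
E
```

```text
offset mm [ -2.2   1.4 104.4] turn [ 0.4  0.5 -0.3]
offset mm [ -1.9   1.2 134.4] turn [ 0.4  0.5 -0.3]
[ 0.52913573 -0.02506685 -0.9704202   1.71405191 -0.22499177 -0.42207177] [0.50892634 0.23255638 0.16004294]
```

The j4 joint is at its range limit here, with the wrist nearly straight. I'll fit the kinematics from logged poses and choose a tilt and heading with margin.

```bash
cat > k.py <<'E'
from h import *
from scipy.optimize import least_squares
S=[([-.9394,.2558,.1070,-.0005,-1.4239],[.18685,-.51679,.23839]),([.3192,.1225,-.3155,0,-1.1322],[.4537,-.0126,.1409]),
([.5259,.1049,-.3043,-.0009,-1.1633],[.442,.0783,.1524]),([.8908,.3117,.0686,.001,-1.3236],[.4663,.3305,.1934]),
([.8992,-.0128,-.7656,.8848,-.5802],[.50498,.23675,.1898]),([.5291,-.0251,-.9704,1.7141,-.2250],[.50893,.23256,.16004])]
def rz(a):return Rn.from_euler('z',a).as_matrix()
def fk(q,v,s4):
    l2,l3,h,L,d,e=v;j1,j2,j3,j4,j5=q
    f=j2-j3;F=np.array([np.cos(f),0,-np.sin(f)]);N=np.array([-np.sin(f),0,-np.cos(f)]) # below forearm
    w=np.array([l2*np.sin(j2),-d,h+l2*np.cos(j2)])+l3*F+e*N
    side=np.array([0,1.,0]);n=np.cos(j4)*N+s4*np.sin(j4)*side
    t=np.cos(j5)*F-np.sin(j5)*n
    return rz(j1)@(w+L*t),rz(j1)@t
def fit():
    b=None
    for s4 in(1,-1):
        o=least_squares(lambda v:np.ravel([fk(q,v,s4)[0]-x for q,x in S]),[.4,.4,.2,.2,.155,0])
        if b is None or o.cost<b[0].cost:b=(o,s4)
    return b
E
python3 - <<'E'
from k import *
o,s4=fit();v=o.x;print(v.round(3),s4,'res mm',abs(o.fun).max()*1000)
for q,x in S[-2:]: t=fk(q,v,s4)[1];print('tool z',t.round(3))
print('meas',tool()[1].as_matrix()[:,2].round(3))
lo=[-2.95,-1.21,-1.09,-2.87,-2.94];hi=[2.95,1.97,1.5,1.71,-.07]
for tilt in(40,36,32):
  for az in(10.6,18,25,32):
    a,b=np.radians([tilt,az]);t=np.array([np.sin(a)*np.cos(b),np.sin(a)*np.sin(b),-np.cos(a)])
    q=np.array([.6,.1,-.6,.3,-.6]);out=[]
    for back,tx,tz in((100,-17,49),(30,-17,49),(0,-17,49),(0,-5,38)):
        X=T(DP,[tx,-60,tz])[0]-(back+8)/1000*t
        g=lambda q:np.r_[(fk(q,v,s4)[0]-X)*10,fk(q,v,s4)[1]-t]
        r=least_squares(g,q,bounds=(lo,hi));q=r.x;out.append((round(r.cost,6),q.round(2)[[2,3,4]].tolist()))
    print(tilt,az,out)
E
```

```text
[ 1.046  0.186 -0.717  0.345  0.117 -0.321] -1 res mm 122.08721188574118
tool z [ 0.564  0.028 -0.825]
tool z [ 0.626  0.11  -0.772]
meas [ 0.626  0.111 -0.772]
40 10.6 [(np.float64(0.0), [-0.88, 1.28, -0.44]), (np.float64(0.0), [-0.99, 1.66, -0.38]), (np.float64(0.00047), [-1.01, 1.71, -0.38]), (np.float64(0.001327), [-1.0, 1.71, -0.37])]
40 18 [(np.float64(0.0), [-0.89, 1.35, -0.31]), (np.float64(0.00051), [-0.97, 1.71, -0.28]), (np.float64(0.002633), [-0.98, 1.71, -0.27]), (np.float64(0.004267), [-0.98, 1.71, -0.26])]
40 25 [(np.float64(0.0), [-0.89, 1.41, -0.16]), (np.float64(0.001973), [-0.94, 1.71, -0.16]), (np.float64(0.00514), [-0.95, 1.71, -0.16]), (np.float64(0.007221), [-0.95, 1.71, -0.15])]
40 32 [(np.float64(0.000442), [-0.87, 1.08, -0.07]), (np.float64(0.003613), [-0.93, 1.71, -0.07]), (np.float64(0.007285), [-0.93, 1.71, -0.07]), (np.float64(0.009643), [-0.94, 1.71, -0.07])]
36 10.6 [(np.float64(0.0), [-0.8, 1.02, -0.43]), (np.float64(0.0), [-0.92, 1.38, -0.34]), (np.float64(0.0), [-0.97, 1.58, -0.32]), (np.float64(0.0), [-0.98, 1.68, -0.32])]
36 18 [(np.float64(0.0), 
[... 510 characters left out ...]
-0.07])]
32 10.6 [(np.float64(0.0), [-0.72, 0.76, -0.46]), (np.float64(0.0), [-0.85, 1.06, -0.33]), (np.float64(0.0), [-0.91, 1.25, -0.29]), (np.float64(0.0), [-0.92, 1.34, -0.28])]
32 18 [(np.float64(0.0), [-0.72, 0.65, -0.36]), (np.float64(0.0), [-0.86, 1.01, -0.23]), (np.float64(0.0), [-0.91, 1.28, -0.2]), (np.float64(0.0), [-0.93, 1.42, -0.19])]
32 25 [(np.float64(0.0), [-0.73, 0.42, -0.29]), (np.float64(0.0), [-0.86, 0.8, -0.15]), (np.float64(0.0), [-0.91, 1.23, -0.11]), (np.float64(0.0), [-0.93, 1.49, -0.1])]
32 32 [(np.float64(0.0), [-0.72, 0.05, -0.26]), (np.float64(0.0), [-0.86, 0.12, -0.1]), (np.float64(0.000326), [-0.89, 0.29, -0.07]), (np.float64(0.000936), [-0.89, 0.32, -0.07])]
```

```bash
cat > ed.py <<'E'
s=open('k.py').read()
s=s.replace("w=np.array([l2*np.sin(j2),-d,","w=np.array([l2*np.sin(j2),0,").replace("n=np.cos(j4)*N+s4*np.sin(j4)*side","n=np.cos(j4)*N+s4*np.sin(j4)*side;ax=np.cos(j4)*side-s4*np.sin(j4)*N").replace("(w+L*t)","(w+L*t-d*ax)")
open('k.py','w').write(s)
E
python3 ed.py; cat > ik.py <<'E'
from k import *
o,s4=fit();v=o.x;print(v.round(3),s4,'res mm',abs(o.fun).max()*1000)
lo=[-2.95,-1.21,-1.09,-2.87,-2.94];hi=[2.95,1.97,1.5,1.71,-.07]
for tilt in(40,35):
  for az in(0,10.6,20,30):
   for seed in([.6,.1,-.6,.3,-.6],[.6,.1,-.6,1.5,-.6],[1,.1,-.6,-.5,-.6],[1,.1,-.6,-1.5,-.6]):
    a,b=np.radians([tilt,az]);t=np.array([np.sin(a)*np.cos(b),np.sin(a)*np.sin(b),-np.cos(a)])
    q=np.array(seed);out=[];c=0
    for back,tx,tz in((100,-17,49),(30,-17,49),(0,-17,49),(0,-5,38)):
        X=T(DP,[tx,-60,tz])[0]-(back+8)/1000*t
        g=lambda q:np.r_[(fk(q,v,s4)[0]-X)*10,fk(q,v,s4)[1]-t]
        r=least_squares(g,q,bounds=(lo,hi));q=r.x;c=max(c,r.cost);out.append(q.round(2).tolist())
    if c<1e-5:print(tilt,az,out[0],out[-1])
E
python3 ik.py
```

```text
[ 0.521  0.401  0.148  0.354  0.154 -0.   ] -1 res mm 0.06239302966836065
```

```bash
cat > ik2.py <<'E'
from k import *
o,s4=fit();v=o.x
lo=np.array([-2.95,-1.21,-1.09,-2.87,-2.94])+.02;hi=np.array([2.95,1.97,1.5,1.71,-.07])-.02
rng=np.random.default_rng(0)
def solve(tilt,az,back,tx,tz,seeds):
    a,b=np.radians([tilt,az]);t=np.array([np.sin(a)*np.cos(b),np.sin(a)*np.sin(b),-np.cos(a)])
    X=T(DP,[tx,-60,tz])[0]-(back+8)/1000*t;res=[]
    for q in seeds:
        r=least_squares(lambda q:np.r_[(fk(q,v,s4)[0]-X)*10,fk(q,v,s4)[1]-t],np.clip(q,lo+.01,hi-.01),bounds=(lo,hi))
        res.append((r.cost,r.x))
    return sorted(res,key=lambda z:z[0])
if __name__=='__main__':
  for tilt in(45,40,35,30,25):
    for az in(-20,-10,0,10.6,20,30,40):
      A=solve(tilt,az,0,-5,38,rng.uniform([0,-.3,-1,-2.5,-1.5],[1.4,1,.5,1.6,-.1],(12,5)))
      B=solve(tilt,az,100,-17,49,[A[0][1]])
      print(tilt,az,['%.1e'%A[0][0],A[0][1].round(2).tolist()],['%.1e'%B[0][0],B[0][1].round(2).tolist()])
E
python3 ik2.py
```

```text
45 -20 ['7.3e-05', [0.71, 0.44, -0.78, 1.69, -0.67]] ['1.4e-28', [0.99, 0.26, -0.8, 1.28, -0.8]]
45 -10 ['6.4e-03', [0.66, 0.41, -0.78, 1.69, -0.58]] ['1.4e-22', [0.82, 0.17, -0.92, 1.6, -0.64]]
45 0 ['8.6e-03', [0.15, 0.34, -0.56, -2.85, -0.09]] ['1.4e-02', [0.16, 0.06, -0.73, -2.85, -0.09]]
45 10.6 ['2.2e-05', [0.14, 0.34, -0.58, -2.85, -0.13]] ['3.6e-03', [0.14, 0.05, -0.73, -2.85, -0.09]]
45 20 ['3.4e-03', [0.19, 0.33, -0.45, -2.33, -0.09]] ['1.4e-02', [0.12, 0.05, -0.74, -2.85, -0.09]]
45 30 ['1.5e-03', [0.49, 0.33, -0.38, -0.94, -0.09]] ['4.4e-03', [0.62, 0.05, -0.65, -0.31, -0.09]]
45 40 ['1.7e-30', [0.42, 0.34, -0.32, -0.95, -0.24]] ['4.0e-23', [0.48, 0.07, -0.5, -0.61, -0.27]]
40 -20 ['9.2e-31', [0.7, 0.42, -0.75, 1.56, -0.59]] ['1.2e-24', [0.98, 0.24, -0.72, 1.11, -0.77]]
40 -10 ['1.5e-03', [0.62, 0.38, -0.78, 1.69, -0.49]] ['8.0e-31', [0.86, 0.16, -0.85, 1.34, -0.6]]
40 0 ['8.2e-03', [0.56, 0.36, -0.78, 1.69, -0.37]] ['1.6e-24', [0.64, 0.09, -0.93, 1.68, -0.4]]
40 10.6 ['2.1e-03', [0.15, 0.34, -0.56, -2.85, -0.09]] ['1.7e-02', [0.14, 0.06, -0.72, -2.85, -0.09]]
40 20 ['1.7
[... 1639 characters left out ...]
4, -0.1, -0.52]]
25 -20 ['5.4e-31', [0.78, 0.43, -0.5, 0.76, -0.59]] ['7.1e-22', [0.9, 0.26, -0.4, 0.57, -0.84]]
25 -10 ['9.1e-31', [0.74, 0.4, -0.56, 0.82, -0.47]] ['3.3e-30', [0.87, 0.22, -0.47, 0.57, -0.74]]
25 0 ['1.6e-31', [0.7, 0.37, -0.61, 0.85, -0.37]] ['4.2e-25', [0.84, 0.18, -0.51, 0.54, -0.65]]
25 10.6 ['6.9e-31', [0.67, 0.36, -0.61, 0.77, -0.29]] ['1.0e-23', [0.79, 0.15, -0.52, 0.45, -0.58]]
25 20 ['1.7e-31', [0.67, 0.36, -0.55, 0.51, -0.28]] ['4.0e-21', [0.74, 0.14, -0.48, 0.31, -0.56]]
25 30 ['9.1e-31', [0.65, 0.36, -0.43, 0.16, -0.35]] ['1.7e-23', [0.68, 0.15, -0.41, 0.12, -0.59]]
25 40 ['1.2e-30', [0.6, 0.38, -0.32, -0.09, -0.45]] ['1.1e-21', [0.6, 0.17, -0.31, -0.07, -0.66]]
```

The fitted model is exact to 0.06 mm. A 40° tilt runs into j4's range here. A 25° tilt has good joint margin, and pressing a little nearer the hinge (fingertip ending at (-22,29)) keeps about 12 mm from the hood.

```bash
sed -i 's/np.radians(40)/np.radians(25)/; s/tx=-17,tz=49/tx=-22,tz=29/' h.py; python3 - <<'E'
from ik2 import *
q=np.array(readout.state()['joint_pos'])[:5];print(q)
for b in(100,60,20,0): c,q=solve(25,10.6,b,-22,29,[np.array([.78,.15,-.5,.45,-.5])])[0];print(b,c,q.round(2))
for b in(100,40): t,R=ped(b);print(t);goto(t,R)
E
```

```text
[ 0.52913573 -0.02506685 -0.9704202   1.71405191 -0.22499177]
100 1.8715971505031036e-25 [ 0.79  0.16 -0.57  0.5  -0.52]
60 5.587791045134326e-23 [ 0.75  0.23 -0.62  0.6  -0.41]
20 9.03646329906491e-31 [ 0.69  0.3  -0.67  0.78 -0.29]
0 1.928011200581638e-27 [ 0.64  0.34 -0.7   0.96 -0.23]
[0.54710542 0.23761446 0.12688124]
offset mm [ 8.6  1.7 50.1] turn [  0.3 -14.5  -0.3]
[0.57203262 0.24226385 0.07250277]
offset mm [ -6.4   1.4 108.2] turn [  0.3 -14.5  -0.3]
```

Call:
servo_tool([
  {"offset": [0, 0, -5], "turn": [0, -3, 0]},
  {"offset": [0, 0, -5], "turn": [0, -6, 0]},
  {"offset": [0, 1, 0], "turn": [0, -9, 0]},
  {"offset": [2, 1, 10], "turn": [0, -12, 0]},
  {"offset": [5, 2, 25], "turn": [0, -14.5, 0]},
  {"offset": [8, 2, 40], "turn": [0, -14.5, 0]},
  {"offset": [9, 2, 50], "turn": [0, -14.5, 0]},
  {"offset": [9, 2, 50], "turn": [0, -14.5, 0]},
  {"offset": [9, 2, 50], "turn": [0, -14.5, 0]},
  {"offset": [9, 2, 50], "turn": [0, -14.5, 0]},
])

```text
time: 22.1
tcp_pos: [0.5471, 0.2357, 0.1272]
ee_rot: [-0.018, 0.973, 0.086, 0.216]
ft_force: [0.1, 0.5, -0.2]
grip_width: -0.002
grip_force: 0.0
```

```bash
python3 - <<'E'
from h import *
for b in(22,): t,R=ped(b);goto(t,R)
print(readout.state()['joint_pos'],tool()[0])
p=get_image('top')
for k in('catch_tray','pedal','packet_dispenser'):
  for d in find_in(p,k):print(k,np.round(d['xyz'],3),d['conf'])
hsv=cv2.cvtColor(p['image'],cv2.COLOR_BGR2HSV);m=np.zeros(hsv.shape[:2],np.uint8);m[200:275,105:215]=cv2.inRange(hsv,(105,120,40),(125,255,255))[200:275,105:215]
c=max(cv2.findContours(m,0,1)[0],key=cv2.contourArea)[:,0];W=np.array([ray(p,u,.024)[:2] for u in c],np.float32)*1000
a=Rn.from_euler('z',-D[2]).as_matrix()[:2,:2];L=(W-D[:2]*1000)@a.T;print('tray ext in D frame',L.min(0),L.max(0))
E
```

```text
offset mm [ 0.2 -2.3 78.4] turn [ 0.3  0.  -0.4]
[ 0.78774271  0.16175563 -0.5759279   0.50836966 -0.52647964  0.55522221] [0.54711235 0.23572139 0.12721991]
catch_tray [0.53  0.378 0.006] 0.53
catch_tray [0.615 0.303 0.1  ] 0.31
pedal [0.586 0.239 0.046] 0.54
packet_dispenser [0.615 0.304 0.096] 0.66
tray ext in D frame [-110.69379826   27.92064925] [-41.98812869 101.14635192]
```

Call:
servo_tool([
  {"offset": [0, -2, 15], "turn": [0, 0, 0]},
  {"offset": [0, -2, 30], "turn": [0, 0, 0]},
  {"offset": [0, -2, 45], "turn": [0, 0, 0]},
  {"offset": [0, -2, 58], "turn": [0, 0, 0]},
  {"offset": [0, -2, 66], "turn": [0, 0, 0]},
  {"offset": [0, -2, 72], "turn": [0, 0, 0]},
  {"offset": [0, -2, 76], "turn": [0, 0, 0]},
  {"offset": [0, -2, 76], "turn": [0, 0, 0]},
  {"offset": [0, -2, 76], "turn": [0, 0, 0]},
  {"offset": [0, -2, 76], "turn": [0, 0, 0]},
])

```text
time: 23.3
tcp_pos: [0.5789, 0.2441, 0.0585]
ee_rot: [-0.018, 0.973, 0.086, 0.216]
ft_force: [-0.5, -0.5, 1.0]
grip_width: -0.002
grip_force: 0.0
```

Not touching yet. I'll press gradually and watch the force.

Call:
servo_tool([
  {"offset": [0, 0, 3], "turn": [0, 0, 0]},
  {"offset": [0, 0, 6], "turn": [0, 0, 0]},
  {"offset": [0, 0, 9], "turn": [0, 0, 0]},
  {"offset": [0, 0, 12], "turn": [0, 0, 0]},
  {"offset": [0, 0, 15], "turn": [0, 0, 0]},
  {"offset": [0, 0, 17], "turn": [0, 0, 0]},
  {"offset": [0, 0, 19], "turn": [0, 0, 0]},
  {"offset": [0, 0, 20], "turn": [0, 0, 0]},
  {"offset": [0, 0, 20], "turn": [0, 0, 0]},
  {"offset": [0, 0, 20], "turn": [0, 0, 0]},
])

```text
time: 24.3
tcp_pos: [0.589, 0.246, 0.0424]
ee_rot: [-0.019, 0.972, 0.085, 0.218]
ft_force: [-1.0, -3.4, 10.1]
grip_width: -0.002
grip_force: 4.7
```

```bash
python3 - <<'E'
from h import *
s=readout.state();print(s['ft_force'],s['tcp_pos'],s['joint_pos']);goto(*ped(0))
E
```

```text
[-0.97407299 -3.38588942 10.1180847 ] [0.58904125 0.24599642 0.04238822] [ 0.65364277  0.33129792 -0.69104193  0.92225119 -0.24932346  0.22473329]
offset mm [-3.1  0.6  5.3] turn [ 0.3 -0.2 -0.5]
```

Call:
servo_tool([
  {"offset": [-1, 0, 1], "turn": [0, 0, 0]},
  {"offset": [-1, 0, 2], "turn": [0, 0, 0]},
  {"offset": [-2, 0, 3], "turn": [0, 0, 0]},
  {"offset": [-2, 0, 4], "turn": [0, 0, 0]},
  {"offset": [-2, 0, 5], "turn": [0, 0, 0]},
  {"offset": [-2, 0, 5], "turn": [0, 0, 0]},
  {"offset": [-2, 0, 5], "turn": [0, 0, 0]},
  {"offset": [-2, 0, 5], "turn": [0, 0, 0]},
  {"offset": [-2, 0, 5], "turn": [0, 0, 0]},
  {"offset": [-2, 0, 5], "turn": [0, 0, 0]},
])

```text
time: 25.3
tcp_pos: [0.5906, 0.2465, 0.0388]
ee_rot: [-0.019, 0.972, 0.085, 0.219]
ft_force: [-1.5, -3.7, 15.0]
grip_width: 0.003
grip_force: 7.3
```

Call:
servo_tool([
  {"offset": [0, 0, 1], "turn": [0, 0, 0]},
  {"offset": [0, 0, 2], "turn": [0, 0, 0]},
  {"offset": [0, 0, 2], "turn": [0, 0, 0]},
  {"offset": [0, 0, 2], "turn": [0, 0, 0]},
  {"offset": [0, 0, 2], "turn": [0, 0, 0]},
  {"offset": [0, 0, 2], "turn": [0, 0, 0]},
  {"offset": [0, 0, 2], "turn": [0, 0, 0]},
  {"offset": [0, 0, 2], "turn": [0, 0, 0]},
  {"offset": [0, 0, 2], "turn": [0, 0, 0]},
  {"offset": [0, 0, 2], "turn": [0, 0, 0]},
])

```text
time: 26.3
tcp_pos: [0.5914, 0.2467, 0.0373]
ee_rot: [-0.019, 0.972, 0.085, 0.219]
ft_force: [-2.9, -4.0, 18.3]
grip_width: 0.002
grip_force: 9.4
```

Call:
servo_tool([
  {"offset": [0, 0, 1], "turn": [0, 0, 0]},
  {"offset": [0, 0, 2], "turn": [0, 0, 0]},
  {"offset": [0, 0, 3], "turn": [0, 0, 0]},
  {"offset": [0, 0, 3], "turn": [0, 0, 0]},
  {"offset": [0, 0, 3], "turn": [0, 0, 0]},
  {"offset": [0, 0, 3], "turn": [0, 0, 0]},
  {"offset": [0, 0, 3], "turn": [0, 0, 0]},
  {"offset": [0, 0, 3], "turn": [0, 0, 0]},
  {"offset": [0, 0, 3], "turn": [0, 0, 0]},
  {"offset": [0, 0, 3], "turn": [0, 0, 0]},
])

```text
time: 27.3
tcp_pos: [0.5919, 0.2467, 0.0369]
ee_rot: [-0.02, 0.971, 0.085, 0.221]
ft_force: [-26.1, -9.5, 43.1]
grip_width: -0.001
grip_force: 25.0
```

```bash
python3 - <<'E'
from h import *
s=readout.state();print(s['ft_force'],s['tcp_pos'],s['joint_pos']);goto(*ped(0))
E
```

```text
[-26.05535676  -9.54007033  43.05803112] [0.59187372 0.24673764 0.03688218] [ 0.61502414  0.33889541 -0.71899714  1.06321266 -0.21137176  0.11537447]
offset mm [-3.4  0.8 -0.9] turn [ 0.2 -0.6 -0.5]
```

The force jumps to 43 N with almost no motion, so the pedal is on its stop. I'll retreat to let it come up.

Call:
servo_tool([
  {"offset": [0, 0, -6], "turn": [0, 0, 0]},
  {"offset": [0, 0, -13], "turn": [0, 0, 0]},
  {"offset": [0, 0, -20], "turn": [0, 0, 0]},
  {"offset": [0, 0, -27], "turn": [0, 0, 0]},
  {"offset": [0, 0, -34], "turn": [0, 0, 0]},
  {"offset": [0, 0, -40], "turn": [0, 0, 0]},
  {"offset": [0, 0, -40], "turn": [0, 0, 0]},
  {"offset": [0, 0, -40], "turn": [0, 0, 0]},
  {"offset": [0, 0, -40], "turn": [0, 0, 0]},
  {"offset": [0, 0, -40], "turn": [0, 0, 0]},
])

```text
time: 28.3
tcp_pos: [0.5728, 0.2426, 0.0656]
ee_rot: [-0.018, 0.973, 0.086, 0.215]
ft_force: [-0.3, -0.3, -0.2]
grip_width: -0.0
grip_force: 0.0
```

```bash
python3 - <<'E'
from h import *
s=readout.state();print(s['ft_force'],s['tcp_pos']);goto(*ped(0))
for n in('top','side'):
    p=get_image(n);cv2.imwrite(f'pics/p1{n}.png',p['image'])
    for d in find_in(p,'packet_1')+find_in(p,'pedal')+find_in(p,'catch_tray'):print(n,np.round((np.array(d['xyz'])),3),'disp',(Rn.from_euler('z',-D[2]).apply(np.array(d['xyz'])-[D[0],D[1],0])*1000).round(),round(d['conf'],2))
    hsv=cv2.cvtColor(p['image'],cv2.COLOR_BGR2HSV);c=proj(p,T(DP,[-85,45,10]))[0].astype(int)
    w=hsv[c[1]-14:c[1]+15,c[0]-14:c[0]+15];print('\n'.join(''.join('B' if 100<h<128 and s>110 else('.' if v>170 else '-' if v>90 else '#') for h,s,v in r) for r in w[::2]))
E
```

```text
[-0.33198538 -0.27994938 -0.17096731] [0.57282187 0.2425538  0.06560188]
offset mm [ 2.2 -0.1 33.4] turn [ 0.3  0.1 -0.4]
top [0.578 0.351 0.088] disp [-16.  51.  88.] 0.54
top [ 0.576 -0.378  0.058] disp [-151. -666.   58.] 0.54
top [0.592 0.238 0.049] disp [-22. -63.  49.] 0.64
top [0.614 0.311 0.096] disp [12.  5. 96.] 0.6
top [0.526 0.378 0.008] disp [-62.  86.   8.] 0.54
top [ 0.644 -0.327  0.075] disp [ -75. -628.   75.] 0.22
..-------BBBBBBBBB###########
BBBBBBBBBBBBBBBB-###---------
BBBBBBBBBBBBBB##-------------
BBBBBBBBBBBB#----------------
BBBBBBBBB--------------------
BBBBBBBB---------------------
BBBBBBB----------------------
BBBBB------------------------
BBBBB--------...............-
BBBB----.......----------....
BB---....--------------------
--....-------------------#---
-...---#--------------###----
..-----##-#------------------
.----------------------------
side [0.587 0.344 0.086] disp [-8. 41. 86.] 0.65
side [0.507 0.34  0.019] disp [-88.  52.  19.] 0.56
side [0.584 0.246 0.03 ] disp [-30. -54.  30.] 0.55
side [0.582 0.345 0.086] disp [-13.  43.  86.] 0.43
side [0.519 0.347 0.011] disp [-74.  57.  11.] 0.83
side [0.588 0.344 0.088] disp [-7. 41. 88.] 0.71
BBBBBBBBBBBBBBBBB---BBBBBBBBB
BBBBBBBBBBBBBBB-.....------BB
BBBBBBBBBBBBBB-.............-
BBBBBBBBBBBB--...............
BBBBBBBBBBB--................
BBBBBBBBBB-..............----
BBBBBBBB--.............------
BBBBBBB-..............------B
BBBBBB-..............-------B
BBBBB-...............-------B
BBB--.................-----BB
BBB--.................---BBBB
BBBB-----.............---BBBB
BBBBBB--------.......---BBBBB
BBBBBBBBBBBBB---------BBBBBBB
```

The side view shows a white packet in the tray, so packet 1 is out. Second stroke.

Call:
servo_tool([
  {"offset": [0, 0, 8], "turn": [0, 0, 0]},
  {"offset": [0, 0, 14], "turn": [0, 0, 0]},
  {"offset": [0, 0, 19], "turn": [0, 0, 0]},
  {"offset": [0, 0, 24], "turn": [0, 0, 0]},
  {"offset": [0, 0, 29], "turn": [0, 0, 0]},
  {"offset": [0, 0, 33], "turn": [0, 0, 0]},
  {"offset": [0, 0, 36], "turn": [0, 0, 0]},
  {"offset": [0, 0, 38], "turn": [0, 0, 0]},
  {"offset": [0, 0, 39], "turn": [0, 0, 0]},
  {"offset": [0, 0, 39], "turn": [0, 0, 0]},
])

```text
time: 29.7
tcp_pos: [0.5903, 0.2461, 0.0364]
ee_rot: [-0.019, 0.972, 0.085, 0.219]
ft_force: [-27.1, -7.6, 37.3]
grip_width: 0.006
grip_force: 22.4
```

Call:
servo_tool([
  {"offset": [0, 0, 0.5], "turn": [0, 0, 0]},
  {"offset": [0, 0, 0.5], "turn": [0, 0, 0]},
  {"offset": [0, 0, -7], "turn": [0, 0, 0]},
  {"offset": [0, 0, -14], "turn": [0, 0, 0]},
  {"offset": [0, 0, -22], "turn": [0, 0, 0]},
  {"offset": [0, 0, -32], "turn": [0, 0, 0]},
  {"offset": [0, 0, -50], "turn": [0, 0, 0]},
  {"offset": [0, 0, -75], "turn": [0, 0, 0]},
  {"offset": [0, 0, -105], "turn": [0, 0, 0]},
  {"offset": [0, 0, -130], "turn": [0, 0, 0]},
])

```text
time: 30.7
tcp_pos: [0.5345, 0.2366, 0.15]
ee_rot: [-0.019, 0.973, 0.086, 0.215]
ft_force: [0.3, -0.2, -0.1]
grip_width: -0.005
grip_force: 0.0
```

```bash
python3 - <<'E'
from h import *
s=readout.state();print(s['ft_force'],s['tcp_pos'],s['joint_pos'])
ims=[]
for n in('top','side'):
    p=get_image(n)
    for d in find_in(p,'packet_1')+find_in(p,'pedal')+find_in(p,'catch_tray'):print(n,'disp',(Rn.from_euler('z',-D[2]).apply(np.array(d['xyz'])-[D[0],D[1],0])*1000).round(),round(d['conf'],2))
    im=cv2.resize(p['image'],None,fx=5,fy=5,interpolation=cv2.INTER_CUBIC);k=(proj(p,T(DP,[-70,20,20]))[0]*5).astype(int)
    ims.append(im[k[1]-250:k[1]+250,k[0]-200:k[0]+200])
cv2.imwrite('pics/a6.png',np.hstack(ims))
E
```

```text
[ 0.29142671 -0.16214438 -0.05223691] [0.53449533 0.23659012 0.14997956] [ 0.81630057  0.11812906 -0.55192246  0.46806536 -0.59544583  0.58037798]
top disp [-13.  52.  73.] 0.75
top disp [-53.  58.  32.] 0.58
top disp [-30. -60.  40.] 0.84
top disp [-258. -559.   59.] 0.67
top disp [-65.  94.   6.] 0.59
side disp [-92.  54.  21.] 0.88
side disp [-247. -390.   13.] 0.32
side disp [-31. -61.  31.] 0.81
side disp [-97.  76.  16.] 0.72
```

View pics/a6.png

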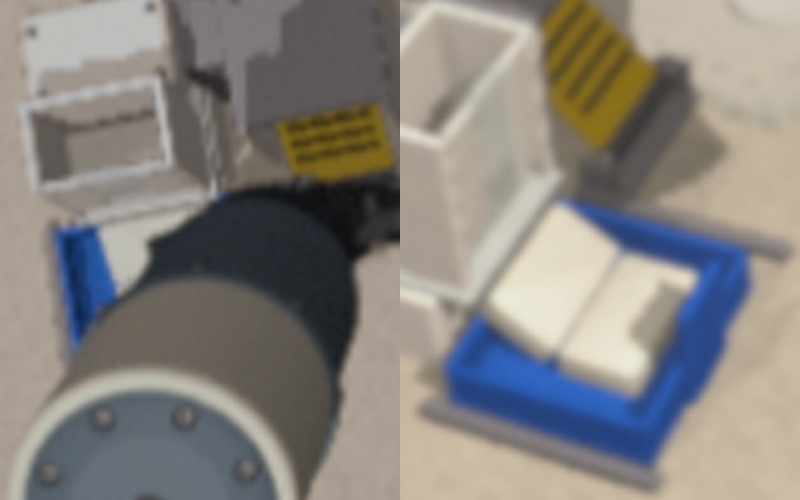

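The side view shows two packets in the tray (around (555,280) and (630,325)), the tray flat between the rails, the pedal up and the gripper clear. I'm handing in.

```bash
python3 -c "
from plant import ticket
print(ticket.finish_job())"
```

```text
the job is handed in; nothing more can be done
None
```

I handed the job in, but no verdict came back: the cup is on the pink pad, the tray is in the bay with two packets in it, and the pedal was pressed to its stop twice and is up again; the last pictures confirm the tray, packets and pedal.

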